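# Interleave polished copper plates with a wooden separator

### The arm

A 6-joint arm with a two-finger parallel gripper is mounted at the origin on the work surface. World frame = base frame: x ahead of the robot, y to its left, z up, the work surface at z = 0. Lengths are in m, angles in degrees, forces in N, time in s.
With the tool pointing down it reaches from about 0.375 to 0.75 m from the base axis. Payload 9 kg.
Tool frame: the origin (TCP) lies midway between the tips of the shut fingers; the grasp point (between the pads) lies 19 mm behind it (env.pinch_z is the distance from the TCP to the grasp point, in m); z points along the fingers, y is the line along which they close (so a half turn about z gives the same grasp; the last joint's range is limited). The gripper opens to 85 mm and grips with 20 to 120 N. Pads are 22 mm wide; open, the fingers measure 114 mm over their backs; the gripper's body (76 mm by 85 mm) begins 54 mm behind the grasp point. The pads swing forward as they close: fully open they stand 13 mm farther back than shut.
Start: joints at [-83.405, 5.964, 5.575, 89.605, 0, 77.527], TCP at [0.196, -0.567, 0.231] pointing down, gripper open.
Joint ranges: [-171.21, 171.21], [-48.23, 106.86], [-62.78, 66.21], [-105.2, 120.99], [-86.42, 89.51], [-180, 180]. Speed limits (degrees/s): [127.2, 127.2, 147.25, 180, 180, 180].

### API

Orientations are given as [roll, pitch, yaw] about the fixed x, y, z axes, in that order (R = Rz(yaw) Ry(pitch) Rx(roll)).
In Python, from workcell import readout, capture, calibration, job, nets, env gives the robot as it stands.
- The arm moves only by the tool send_rows, never from a script. Its argument "moves" is one flat list of numbers, 5 for each row, row after row: the opening, from -1 (shut) to 1 (fully open), then the shift along the tool's x, y, z normalised to -1 to 1, where 1 is 0.03 m, then the turn about the tool's z normalised to -1 to 1, where 1 is 0.08 rad. A call has 1 to 12 rows; each row shifts and turns the commanded pose from where the row before left it, along the tool's axes as they then stand; what a row does not reach is not made up. A row lasts 1/10 s, in which the tool goes at most 50 mm and 8.59 degrees, less where a joint would pass 70% of its speed; a pose out of reach is approached as far as the arm can. A call with a number of a shift or a turn outside -1 to 1 is refused whole. A call with a gripper value outside its range is refused whole. The fingers move at their own pace and stop on an object; "grip_force" is the grip in N (left out, the last holds). Time passes only in rows, so rows that do not move let the fingers close. It gives the time, the measured TCP pose, the force, the opening and the grip force at its end, in the units of the state.
- readout.state(): the state, without advancing time (a new reading comes with each control period).
- capture(name): name is "scene" or "top" or "wrist"; returns the picture (400x640x3 uint8, blue, green, red); there is no depth.
- calibration(name): a dict with "fx", "fy", "cx", "cy" (pixels), "rvec" (rotation vector, rad) and "tvec" (3), from world to camera coordinates, as OpenCV has them; the wrist camera has in their place "tool_from_camera" (4x4, takes a point from camera to tool coordinates, whose origin is the TCP and whose axes are the flange's). Camera axes: x right, y down, z forward; pixel columns grow to the right and rows downward; lengths in m; the calibration is good to about 2 mm. A picture is of the moment at which its call begins: read the wrist's pose just before it. calibration takes no time and is no camera call.
- job.sign_off(): hands the job in; it is judged then, once.
Trained networks look in the newest picture that a camera, given by its name, has taken for a name from the list of things; names that differ only in an ending like _2 or _b are one class to them, and where a whole thing is asked for, a point or a joint stands for the part that bears it (a point fixed in the world has none). Each returns a list of dicts, best first, with "p" (0 to 1); they miss things now and then, are a little off and sometimes report something else, mostly with a low value. They report only what shows in the picture. A call takes as long as a camera call.
- nets.find_in(camera, target): "pixel" ([column, row] in pixels, amid what is visible of it).
- nets.trace(camera, target): "region" (400x640 bool, what is visible of it) and "pixel" ([column, row] in pixels, amid what is visible of it).
The state is a dict: "t": time; "joint_positions": joint angles; "joint_vel": joint speeds; "joint_torque": joint torques, N m; "position": TCP position; "orientation": TCP orientation; "ft_force": force on the tool from outside, world axes, zero at the start; "moment": the same for the moment, N m; "opening": finger opening in m; "grasp_force": force on a finger pad.
Only numpy, scipy, OpenCV 4.12 (cv2) and the standard library are available. Lean on these libraries where they do the work, as an engineer would, in place of code of your own. Each camera call takes 0.05 s, during which the arm holds its last target. There are 200 camera calls.

### The job

Build up the stack of polished copper plates on the dark wooden block: take the wooden separator board (the tallest board) out of the slotted rack, lay it down flat in the middle of the grey felt pad and let go, then take it again by its long edges and lay it squarely, centred, on the copper plate on the block. Then lay the other copper plate of the same size squarely on top of the board. Set the board and the plate down on the stack gently rather than dropping them, never let the two copper plates touch each other, and leave everything else where it is.

Things in the scene. Friction and masses are not known exactly. Their poses are not given: they have to be found in the camera images.
- sep: Separator: pale wooden board 106 x 60 x 10 mm, about 50 g, standing on a long edge in one of the rack's three slots; the tallest board there (top edge 68 mm above the bench). Origin: middle of the edge it stands on at the start. x along the 106 mm length, y through the thickness, z along the 60 mm width (up at the start); it lies flat when y is vertical, either way up.
- sep_center (a point): Centre of the separator board (in the middle of its thickness).
- rack: Fixed wooden rack, base 120 x 150 x 8 mm, with three parallel slots along its x, at y = -50, 0 and +50 mm; each slot is 12 mm wide between two rails 6 mm thick whose tops are 30 mm above the bench. Boards stand on the base, 8 mm above the bench. Origin at the centre of its underside.
- pad: Grey felt pad glued to the bench, 120 (x) x 140 (y) x 3 mm, where the board is laid to change the grip. Origin: centre of its underside.
- plinth: Fixed dark wooden block 124 (x) x 84 (y) x 20 mm that carries the stack. Origin: centre of its underside.
- lower: Copper plate 100 (x) x 54 (y) x 10 mm, 480 g, lying loose on the dark block: the stack's first layer. Origin: centre of its underside, z up.
- next: Copper plate 100 (x) x 54 (y) x 10 mm, about 480 g, lying flat on the bench: the next layer. Origin: centre of its underside, z up.
- bench_plate: Bystander: steel plate 80 x 10 x 44 mm (x, y, z) on edge in another slot of the rack. Origin: centre of its underside.
- strip: Bystander: low wooden strip 100 x 10 x 34 mm on edge in another slot of the rack. Origin: centre of its underside.
- disc: Bystander: round copper disc, diameter 50 mm, 7 mm thick, on the bench. Origin: centre of its underside.
- jar: Bystander: open glass jar, diameter 72 mm, 100 mm tall. Origin: centre of its underside.
- dish: Bystander: white ceramic dish, diameter 84 mm, 32 mm tall. Origin: centre of its underside.

How it is judged:
By the outcome, as a careful person would: the job done as asked, in the order asked, and still so for the second after the job is handed in, with the robot touching nothing.
It also fails if it takes over 64 s, if anything falls off the work surface, if the arm or the gripper's body presses on something with over 40 N, if the wrist force passes 120 N, or if a joint passes its speed limit or range.

## Working session

There is one attempt and no reset: what is moved stays moved. The work goes in short steps, Python scripts to look and compute and a tool call to move; the robot and the scene stay as the last step left them, time stands still between calls to the robot, and variables do not carry over. Pictures are saved under pics/ and viewed, at most 10 in all, crops included, and the job is handed in when it is done.

Besides the shell and the picture viewer there is one more tool, called as a command line: name --argument value ..., lists and objects as JSON in quotes. send_rows: Moves the arm, as the interface text tells. Its arguments: {"type":"object","properties":{"moves":{"type":"array"},"grip_force":{"type":"number"}},"required":["moves"]}

```bash
mkdir -p pics; ls; python3 - <<'E'
from workcell import readout, capture, calibration, nets, env
import cv2,numpy as np
print(readout.state()); print(env.pinch_z)
a=capture("scene");b=capture("top")
cv2.imwrite("pics/scene.png",a);cv2.imwrite("pics/top.png",b)
for c in ["scene","top"]:
  k=calibration(c);R=cv2.Rodrigues(np.array(k["rvec"]))[0];print(c,k,-R.T@np.array(k["tvec"]))
print(calibration("wrist"))
E
```

```text
pics
{'t': 0.0, 'joint_positions': array([-8.34055779e+01,  5.99972111e+00,  5.52616644e+00,  8.96045400e+01,
       -4.75573381e-04,  7.75260870e+01]), 'joint_vel': array([ 0.05588805,  0.03230534, -0.02493171, -0.028009  , -0.0009282 ,
       -0.059573  ]), 'joint_torque': array([-2.32709703e-03, -5.56928337e+01,  5.03653908e+01,  1.71155512e-02,
       -3.81538666e-04,  2.42857101e-05]), 'position': array([ 0.19597788, -0.56673237,  0.23050248]), 'orientation': array([-1.79923646e+02, -1.64037074e-02,  1.90683244e+01]), 'ft_force': array([-0.14571138,  0.95753456,  0.06666898]), 'moment': array([ 0.00389876,  0.041988  , -0.00653494]), 'grasp_force': 0.0, 'opening': 0.08541597355910158}
0.0187
scene {'fx': 398.0325813809555, 'fy': 398.0325813809555, 'cx': 317.33880086979804, 'cy': 199.94385004443154, 'rvec': array([ 2.12443796,  1.35966852, -0.47470675]), 'tvec': array([-0.18968329, -0.36009198,  1.50893806])} [ 1.1936451  -0.35160954  0.94558032]
top {'fx': 471.24630377429514, 'fy': 471.24630377429514, 'cx': 317.11126338581363, 'cy': 200.81643056251644, 'rvec': array([ 1.99355718, -2.24334899,  0.23060277]), 'tvec': array([0.01556161, 0.54450932, 1.09461911])} [ 0.31394295 -0.01771835  1.18154537]
{'fx': 330.47339833606026, 'fy': 330.47339833606026, 'cx': 317.2646896125199, 'cy': 204.63302510642094, 'tool_from_camera': array([[-5.23564684e-04, -9.63262936e-01, -2.68559568e-01,
         6.87461013e-02],
       [ 9.99999675e-01, -3.39693400e-04, -7.31124399e-04,
         3.69959467e-04],
       [ 6.13037122e-04, -2.68559863e-01,  9.63262801e-01,
        -1.42954072e-01],
       [ 0.00000000e+00,  0.00000000e+00,  0.00000000e+00,
         1.00000000e+00]])}
```

View pics/top.png

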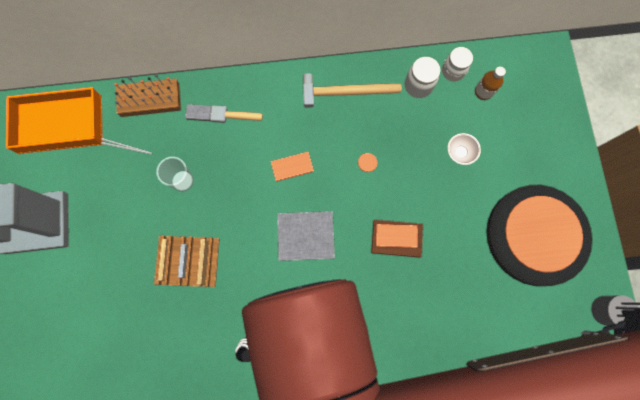

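View pics/scene.png

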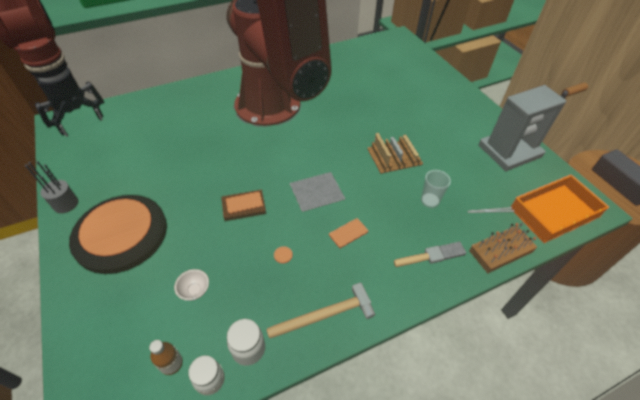

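The top view shows the rack at (187,262), pad (306,236), block with its lower plate (397,238), and next plate (292,166). The scene view shows the tallest board in the slot nearest the pad, which is top (202,262).

```bash
cat > h.py <<'E'
from workcell import readout, capture, calibration, nets, env, job
import cv2,numpy as np
from scipy.spatial.transform import Rotation as Ro
def cam(c):
  k=calibration(c);K=np.array([[k["fx"],0,k["cx"]],[0,k["fy"],k["cy"]],[0,0,1]])
  if c=="wrist":
    s=readout.state();T=np.eye(4);T[:3,:3]=Ro.from_euler('xyz',s["orientation"],degrees=True).as_matrix();T[:3,3]=s["position"]
    T=T@np.array(k["tool_from_camera"]);R=T[:3,:3].T;t=-R@T[:3,3]
  else: R=cv2.Rodrigues(np.array(k["rvec"]))[0];t=np.array(k["tvec"])
  return K,R,t
def toplane(c,px,z):
  K,R,t=c;px=np.atleast_2d(px).astype(float)
  d=(R.T@np.linalg.inv(K)@np.c_[px,np.ones(len(px))].T).T;o=-R.T@t
  return (o+d*((z-o[2])/d[:,2])[:,None])[:,:2]
def rect(c,region,z):
  m=(region*255).astype(np.uint8)
  cs=max(cv2.findContours(m,cv2.RETR_EXTERNAL,cv2.CHAIN_APPROX_NONE)[0],key=cv2.contourArea)[:,0]
  w=toplane(c,cs,z)
  (x,y),(a,b),g=cv2.minAreaRect((w*1000).astype(np.float32))
  if a<b: a,b,g=b,a,g+90
  return np.array([x,y]).round(1),round(a,1),round(b,1),round((g+90)%180-90,1)
E
python3 - <<'E'
from h import *
H=dict(sep=.068,rack=.03,pad=.003,plinth=.02,lower=.03,next=.01,bench_plate=.052,strip=.042,disc=.007,jar=.1,dish=.032)
for n in ["top","scene"]:
  capture(n);c=cam(n)
  for k,z in H.items():
    r=nets.trace(n,k)
    for q in r[:2]: print(n,k,round(q["p"],2),np.round(q["pixel"]),*rect(c,q["region"],z),q["region"].sum())
E
```

```text
top sep 0.61 [202. 263.] [428.4 235.1] 103.1 19.8 -9.3 364
top rack 0.77 [188. 258.] [441.3 302.8] 123.4 112.7 -7.6 2354
top rack 0.47 [463. 151.] [ 639.5 -438. ] 80.6 78.6 37.4 770
top pad 0.74 [302. 237.] [468.8 -10.5] 143.7 123.9 83.3 2726
top pad 0.35 [396. 247.] [ 435.8 -238.7] 127.6 87.7 78.5 828
top plinth 0.77 [401. 247.] [ 428.4 -234.8] 126.1 79.5 83.2 705
top plinth 0.55 [175. 174.] [660.7 299.4] 102.0 72.8 39.3 916
top lower 0.86 [396. 237.] [ 438.9 -234.1] 98.8 54.0 81.3 877
top lower 0.54 [203. 264.] [431.3 243.9] 108.7 20.8 -9.1 365
top next 0.62 [293. 165.] [650.4   3.4] 100.4 58.4 -82.1 828
top next 0.15 [463. 150.] [ 646.6 -446.6] 82.8 81.0 -42.1 775
top bench_plate 0.76 [184. 260.] [437.9 285.2] 76.3 17.0 -8.6 224
top strip 0.58 [159. 261.] [446.  335.8] 98.5 15.9 -9.5 267
top disc 0.79 [368. 161.] [ 640.2 -192.9] 46.7 45.7 83.3 264
top jar 0.59 [173. 177.] [636.4 279.3] 96.4 67.8 39.3 896
top dish 0.79 [462. 148.] [ 639.4 -437.8] 81.3 79.0 50.4 774
top dish 0.44 [185. 261.] [440.1 290.6] 77.5 16.8 -8.6 210
scene sep 0.81 [384. 149.] [441.7 230.3] 141.1 30.7 -8.9 236
scene rack 0.65 [394. 162.] [450.1 271.1] 151.5 147.6 87.3 972
scene pad 0.94 [318. 190.] [467.   -8.9] 142.6 123.6 85.3 1358
scene plinth 0.76 [239. 215.] [ 436.4 -236.3] 124.4 98.9 77.8 473
scene plinth 0.72 [189. 286.] [ 631.5 -437.5] 83.1 83.1 28.6 792
scene lower 0.82 [245. 202.] [ 438.9 -232.5] 99.8 60.7 81.0 520
scene next 0.83 [347. 232.] [650.6   4.7] 105.5 58.1 -82.2 608
scene strip 0.61 [192. 284.] [ 644.8 -435.6] 82.5 78.9 13.4 778
scene strip 0.5 [413. 148.] [446.7 337.1] 94.2 18.3 -12.1 100
scene disc 0.58 [281. 252.] [ 639.1 -192.4] 47.5 47.1 -24.7 232
scene jar 0.61 [431. 185.] [666.6 259.3] 147.5 68.9 -55.2 805
scene jar 0.43 [378. 149.] [473.1 207.4] 135.7 27.5 -9.8 227
scene dish 0.6 [190. 282.] [ 637.3 -437.1] 82.0 82.0 -40.6 788
scene dish 0.35 [412. 148.] [446.8 342.9] 112.4 22.6 -10.1 144
```

```bash
cat >> h.py <<'E'
def plan(target,yaw,n,start=None,op=1.0):
  """rows (opening,x,y,z,turn) for a straight move to target (m) and yaw in n steps"""
  s=readout.state();p=np.array(s["position"]) if start is None else np.array(start[:3]);y0=s["orientation"][2] if start is None else start[3]
  dy=(yaw-y0+180)%360-180
  if n==0: n=max(int(np.ceil(max(abs(np.radians(dy))/.08,np.linalg.norm(np.array(target)-p)/.029))),1)
  d=(np.array(target)-p)/n;out=[]
  for i in range(n):
    a=np.radians(y0+dy*i/n);c,q=np.cos(a),np.sin(a)
    out.append([op,*np.round([(c*d[0]+q*d[1])/.03,(q*d[0]-c*d[1])/.03,-d[2]/.03,-np.radians(dy/n)/.08],2).tolist()])
  for i in range(0,n,12): print(str(sum(out[i:i+12],[])).replace(" ",""))
E
python3 - <<'E'
from h import *
plan([.42,-.20,.24],84,14)
print();plan([.44,.20,.22],171,0,start=[.42,-.20,.24,84])
E
```

```text
[1.0,0.79,-0.65,-0.02,-1.01,1.0,0.84,-0.59,-0.02,-1.01,1.0,0.88,-0.52,-0.02,-1.01,1.0,0.92,-0.44,-0.02,-1.01,1.0,0.96,-0.37,-0.02,-1.01,1.0,0.98,-0.29,-0.02,-1.01,1.0,1.0,-0.21,-0.02,-1.01,1.0,1.02,-0.13,-0.02,-1.01,1.0,1.02,-0.04,-0.02,-1.01,1.0,1.02,0.04,-0.02,-1.01,1.0,1.02,0.12,-0.02,-1.01,1.0,1.0,0.2,-0.02,-1.01]
[1.0,0.98,0.28,-0.02,-1.01,1.0,0.96,0.36,-0.02,-1.01]

[1.0,0.7,-0.04,0.04,-1.0,1.0,0.7,0.02,0.04,-1.0,1.0,0.7,0.07,0.04,-1.0,1.0,0.69,0.13,0.04,-1.0,1.0,0.68,0.18,0.04,-1.0,1.0,0.66,0.24,0.04,-1.0,1.0,0.64,0.29,0.04,-1.0,1.0,0.62,0.34,0.04,-1.0,1.0,0.59,0.39,0.04,-1.0,1.0,0.55,0.43,0.04,-1.0,1.0,0.52,0.48,0.04,-1.0,1.0,0.48,0.52,0.04,-1.0]
[1.0,0.43,0.55,0.04,-1.0,1.0,0.39,0.59,0.04,-1.0,1.0,0.34,0.61,0.04,-1.0,1.0,0.29,0.64,0.04,-1.0,1.0,0.24,0.66,0.04,-1.0,1.0,0.19,0.68,0.04,-1.0,1.0,0.13,0.69,0.04,-1.0]
```

send_rows --moves '[1,0.8,-0.65,0,-1,1,0.85,-0.6,0,-1,1,0.9,-0.5,0,-1,1,0.9,-0.45,0,-1,1,0.95,-0.35,0,-1,1,1,-0.3,0,-1,1,1,-0.2,0,-1,1,1,-0.15,0,-1,1,1,-0.05,0,-1,1,1,0.05,0,-1,1,1,0.1,0,-1,1,1,0.2,0,-1]'

```text
t: 2.5
position: [0.3885, -0.2537, 0.2315]
orientation: [180.0, 0.0, 74.3]
ft_force: [-0.3, -1.1, -0.3]
opening: 0.0856
grasp_force: 0.0
```

send_rows --moves '[1,1,0.3,0,-1,1,1,0.35,0,-1,1,0,0,0,0]'

```text
t: 2.8
position: [0.4224, -0.1984, 0.2316]
orientation: [180.0, -0.0, 83.6]
ft_force: [-0.0, 0.1, -0.5]
opening: 0.0852
grasp_force: 0.0
```

```bash
python3 - <<'E'
from h import *
s=readout.state();print(s["t"],s["position"],s["orientation"],s["joint_positions"])
c=cam("wrist");cv2.imwrite("pics/w1.png",capture("wrist"))
for k,z in dict(lower=.03,plinth=.02,pad=.003).items():
    for q in nets.trace("wrist",k)[:2]: print(k,round(q["p"],2),np.round(q["pixel"]),*rect(c,q["region"],z),q["region"].sum())
plan([.44,.20,.22],171,0)
E
```

```text
2.8 [ 0.42236088 -0.19843901  0.23157304] [ 1.79960783e+02 -2.26827515e-02  8.35851456e+01] [-4.13177015e+01 -1.75175089e+01 -1.64439793e+01  9.10543452e+01
  4.10423776e-02  5.50971676e+01]
lower 0.6 [337. 208.] [ 439.9 -233.2] 100.8 54.8 81.4 4394
plinth 0.75 [312. 204.] [ 435.4 -235.5] 125.1 83.5 78.1 3307
pad 0.7 [345.  30.] [466.7 -53.1] 120.2 55.5 -5.5 6914
pad 0.26 [338. 208.] [ 441.  -241.1] 108.7 57.5 82.0 4276
[1.0,0.67,-0.05,0.02,-0.96,1.0,0.67,0.0,0.02,-0.96,1.0,0.67,0.05,0.02,-0.96,1.0,0.66,0.11,0.02,-0.96,1.0,0.65,0.16,0.02,-0.96,1.0,0.64,0.21,0.02,-0.96,1.0,0.62,0.25,0.02,-0.96,1.0,0.6,0.3,0.02,-0.96,1.0,0.57,0.35,0.02,-0.96,1.0,0.55,0.39,0.02,-0.96,1.0,0.51,0.43,0.02,-0.96,1.0,0.48,0.47,0.02,-0.96]
[1.0,0.44,0.5,0.02,-0.96,1.0,0.4,0.54,0.02,-0.96,1.0,0.36,0.56,0.02,-0.96,1.0,0.32,0.59,0.02,-0.96,1.0,0.27,0.61,0.02,-0.96,1.0,0.22,0.63,0.02,-0.96,1.0,0.17,0.65,0.02,-0.96,1.0,0.12,0.66,0.02,-0.96]
```

send_rows --moves '[1,0.67,-0.05,0.02,-0.96,1,0.67,0,0.02,-0.96,1,0.67,0.05,0.02,-0.96,1,0.66,0.1,0.02,-0.96,1,0.65,0.15,0.02,-0.96,1,0.64,0.2,0.02,-0.96,1,0.62,0.25,0.02,-0.96,1,0.6,0.3,0.02,-0.96,1,0.57,0.35,0.02,-0.96,1,0.55,0.4,0.02,-0.96,1,0.5,0.43,0.02,-0.96,1,0.48,0.47,0.02,-0.96]'

```text
t: 4.2
position: [0.432, 0.0396, 0.2241]
orientation: [-180.0, 0.0, 136.1]
ft_force: [-0.7, -0.5, -0.6]
opening: 0.0852
grasp_force: 0.0
```

send_rows --moves '[1,0.44,0.5,0.02,-0.96,1,0.4,0.54,0.02,-0.96,1,0.36,0.56,0.02,-0.96,1,0.32,0.6,0.02,-0.96,1,0.27,0.6,0.02,-0.96,1,0.22,0.63,0.02,-0.96,1,0.17,0.65,0.02,-0.96,1,0.12,0.66,0.02,-0.96,1,0,0,0,0]'

```text
t: 5.1
position: [0.4396, 0.2008, 0.219]
orientation: [180.0, -0.0, 171.3]
ft_force: [0.4, -0.6, 0.9]
opening: 0.0859
grasp_force: 0.0
```

```bash
python3 - <<'E'
from h import *
s=readout.state();print(s["t"],s["position"],s["orientation"],s["joint_positions"])
c=cam("wrist");cv2.imwrite("pics/w2.png",capture("wrist"))
for k,z in dict(sep=.068,rack=.03,bench_plate=.052,strip=.042,pad=.003).items():
    for q in nets.trace("wrist",k)[:2]: print(k,round(q["p"],2),np.round(q["pixel"]),*rect(c,q["region"],z),q["region"].sum())
E
```

```text
5.1 [0.43960405 0.20084531 0.21902935] [ 1.79992481e+02 -2.18179977e-02  1.71349480e+02] [ 8.99143602e+00 -1.46560005e+01 -1.53740293e+01  8.93004842e+01
  1.37780760e-02  1.76419549e+01]
sep 0.98 [356. 168.] [429.1 238.5] 105.1 15.5 -9.2 1902
rack 0.9 [391. 159.] [439.8 284.1] 140.9 120.1 81.3 10805
rack 0.41 [139. 224.] [461.8   6.9] 130.9 111.6 85.5 11820
strip 0.88 [455. 164.] [447.  336.2] 98.4 17.0 -9.0 1630
pad 0.68 [140. 224.] [469.2 -10.3] 142.9 121.8 85.8 11896
pad 0.5 [359. 167.] [440.8 244. ] 127.1 18.6 -8.9 1848
```

View pics/w2.png

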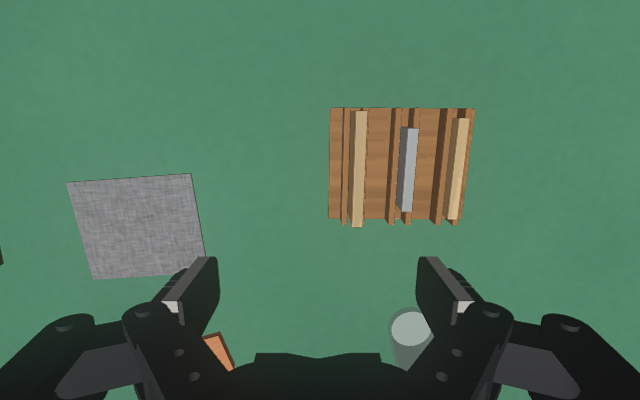

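The wrist view shows the board at (359,168), with some of its side face inside the mask. Correcting for that, its centre is near (430, 240.5) mm, and the top camera agrees.

```bash
python3 - <<'E'
from h import *
plan([.4295,.2405,.12],171,4,op=0)
plan([.4295,.2405,.046],171,4,start=[.4295,.2405,.12,171],op=0)
E
```

```text
[0,0.14,0.33,0.83,0.01,0,0.14,0.33,0.83,0.01,0,0.14,0.33,0.83,0.01,0,0.14,0.33,0.83,0.01]
[0,0.0,0.0,0.62,-0.0,0,0.0,0.0,0.62,-0.0,0,0.0,0.0,0.62,-0.0,0,0.0,0.0,0.62,-0.0]
```

send_rows --moves '[0,0.14,0.33,0.83,0,0,0.14,0.33,0.83,0,0,0.14,0.33,0.83,0,0,0.14,0.33,0.83,0.04,0,0,0,0,0]' --grip_force 40

```text
t: 5.9
position: [0.4266, 0.2416, 0.1164]
orientation: [-179.9, -0.3, 171.1]
ft_force: [-1.0, -0.9, 0.2]
opening: 0.0425
grasp_force: 0.0
```

```bash
python3 - <<'E'
from h import *
s=readout.state();print(s["t"],s["position"],s["orientation"],s["opening"])
c=cam("wrist");I=capture("wrist");cv2.imwrite("pics/w3.png",I)
for q in nets.trace("wrist","sep")[:1]: print(q["p"],rect(c,q["region"],.068))
for p in [[.4295,.2405,.068],[.377,.249,.068],[.482,.232,.068]]:
  K,R,t=c;u=K@(R@np.array(p)+t);print(u/u[2])
E
```

```text
5.9 [0.42659878 0.24156818 0.1164453 ] [-179.88276289   -0.27950671  171.0524912 ] 0.04250661251526654
0.91 (array([427.5, 240.6]), 109.2, 9.8, -8.7)
[316.30814223 231.49943365   1.        ]
[316.59332119 143.92180062   1.        ]
[316.05980044 307.76448163   1.        ]
```

View pics/w3.png

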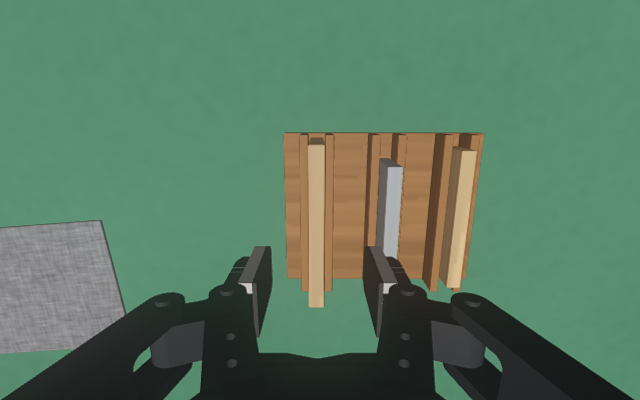

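The board's top edge shows at columns 309-325 and sits centred between the fingers. I'll go down and grip it.

send_rows --moves '[0,-0.05,-0.03,0.6,0,0,0,0,0.6,0,0,0,0,0.6,0,0,0,0,0.53,0,0,0,0,0,0,0,0,0,0,0]'

```text
t: 6.6
position: [0.4312, 0.2405, 0.0514]
orientation: [180.0, 0.1, 171.0]
ft_force: [-0.5, -0.0, 0.3]
opening: 0.0429
grasp_force: 0.0
```

send_rows --moves '[-1,0,0,0,0,-1,0,0,0,0,-1,0,0,0,0,-1,0,0,0,0]'

```text
t: 7.0
position: [0.431, 0.2409, 0.051]
orientation: [180.0, 0.1, 171.1]
ft_force: [-0.8, -1.7, 6.5]
opening: 0.0089
grasp_force: 40.9
```

```bash
python3 - <<'E'
from h import *
plan([.467,.025,.141],174.5,8,start=[.431,.2408,.141,171],op=-1)
E
```

```text
[-1,-0.29,-0.86,-0.0,-0.1,-1,-0.28,-0.87,-0.0,-0.1,-1,-0.28,-0.87,-0.0,-0.1,-1,-0.27,-0.87,-0.0,-0.1,-1,-0.26,-0.87,-0.0,-0.1,-1,-0.26,-0.88,-0.0,-0.1,-1,-0.25,-0.88,-0.0,-0.1,-1,-0.24,-0.88,-0.0,-0.1]
```

send_rows --moves '[-1,0,0,-0.3,0,-1,0,0,-0.7,0,-1,0,0,-1,0,-1,0,0,-1,0,-1,0,0,0,0]'

```text
t: 7.5
position: [0.4323, 0.2414, 0.1446]
orientation: [179.9, 0.3, 171.1]
ft_force: [0.3, -0.4, -0.6]
opening: 0.0094
grasp_force: 39.9
```

send_rows --moves '[-1,-0.28,-0.87,0,-0.1,-1,-0.28,-0.87,0,-0.1,-1,-0.28,-0.87,0,-0.1,-1,-0.27,-0.87,0.2,-0.1,-1,-0.26,-0.87,0.4,-0.1,-1,-0.26,-0.88,0.5,-0.1,-1,-0.25,-0.88,0.6,-0.1,-1,-0.24,-0.88,0.6,-0.1,-1,0,0,0.3,0,-1,0,0,0.2,0,-1,0,0,0,0]'

```text
t: 8.6
position: [0.4657, 0.0254, 0.055]
orientation: [180.0, -0.1, 174.7]
ft_force: [-0.9, -0.0, -0.3]
opening: 0.009
grasp_force: 39.9
```

```bash
python3 - <<'E'
from h import *
s=readout.state();print(s["t"],s["position"],s["orientation"],s["opening"])
for n in ["scene","wrist"]:
  c=cam(n);I=capture(n)
  if n=="scene": cv2.imwrite("pics/s4.png",cv2.resize(I[80:280,220:480],None,fx=3,fy=2.95))
  else: cv2.imwrite("pics/w4.png",I)
E
```

```text
8.6 [0.46574427 0.02539255 0.05502775] [ 1.79976747e+02 -9.01506125e-02  1.74749031e+02] 0.009045059927433513
```

View pics/s4.png

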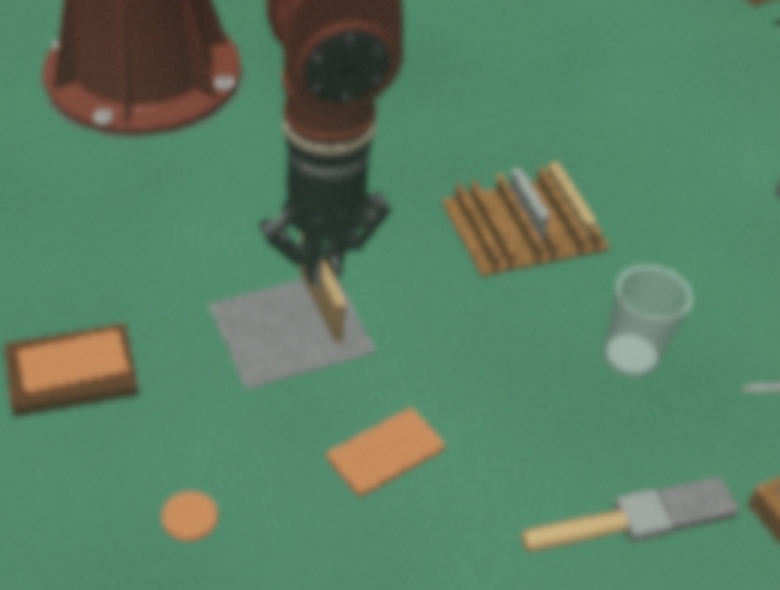

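The board hangs upright over the pad (crop 330,310) and the rack's first slot is empty. I'll lower it gently.

send_rows --moves '[-1,-0.08,0,0.1,0,-1,0,0,0.07,0,-1,0,0,0.05,0,-1,0,0,0.03,0,-1,0,0,0.03,0,-1,0,0,0,0]'

```text
t: 9.3
position: [0.4688, 0.0244, 0.0473]
orientation: [-180.0, -0.0, 174.7]
ft_force: [0.6, -0.4, -0.7]
opening: 0.009
grasp_force: 39.9
```

send_rows --moves '[-1,0,0,0.03,0,-1,0,0,0.03,0,-1,0,0,0,0]'

```text
t: 9.6
position: [0.4689, 0.0244, 0.046]
orientation: [-180.0, 0.0, 174.7]
ft_force: [-2.3, 0.5, 4.2]
opening: 0.0089
grasp_force: 40.6
```

send_rows --moves '[-0.3,0,0,0,0,-0.3,0,0,0,0,-0.3,0,0,0,0,-0.3,0,0,0.15,0,-0.3,0,0,0,0]'

```text
t: 10.1
position: [0.4685, 0.0245, 0.0403]
orientation: [180.0, -0.1, 174.7]
ft_force: [-0.4, 0.2, -0.2]
opening: 0.03
grasp_force: 0.0
```

```bash
python3 - <<'E'
from h import *
s=readout.state();print(s["t"],s["position"],s["ft_force"],s["opening"])
I=capture("wrist");cv2.imwrite("pics/w5.png",I)
E
```

```text
10.1 [0.46845633 0.02451324 0.04030294] [-0.36657785  0.24451127 -0.23054228] 0.02995365376739162
```

View pics/w5.png

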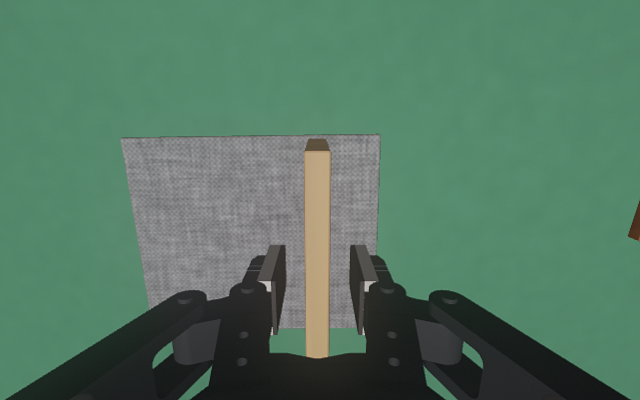

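The board stands upright at column 317 between the open fingers. Next I'll tip it towards -y against the other finger.

send_rows --moves '[-0.3,0,-0.2,0,0,-0.3,0,-0.15,0,0,-0.3,0,-0.12,0,0,-0.3,0,-0.12,0,0,-0.3,0,0,0,0,-0.3,0,0,0,0]'

```text
t: 10.75
position: [0.4673, 0.0067, 0.0411]
orientation: [-180.0, 0.0, 174.7]
ft_force: [-0.3, -0.2, 0.2]
opening: 0.0301
grasp_force: 0.1
```

```bash
python3 - <<'E'
from h import *
s=readout.state();print(s["t"],s["position"],s["ft_force"],s["opening"])
I=capture("wrist");cv2.imwrite("pics/w6.png",I[100:370,80:440])
E
```

```text
10.75 [0.46729275 0.00665635 0.04112346] [-0.3020886  -0.24635318  0.17206373] 0.03005269492191105
```

View pics/w6.png

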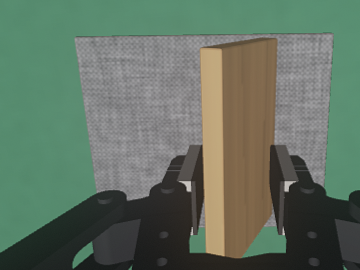

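The board leans on the -y finger. I'll open wider while keeping that finger still, lower a bit, then draw the finger away so the board slides down.

send_rows --moves '[-0.04,0,0.18,0,0,0.22,0,0.18,0,0,0.48,0,0.18,0,0,0.7,0,0.15,0,0,0.7,0,0,0.2,0,0.7,0,0,0.2,0,0.7,0,0,0.2,0,0.7,0,0,0,0]'

```text
t: 11.6
position: [0.4683, 0.0274, 0.0218]
orientation: [180.0, -0.1, 174.7]
ft_force: [0.6, -0.2, 0.5]
opening: 0.0727
grasp_force: 0.0
```

send_rows --moves '[0.7,0,-0.15,0.03,0,0.7,0,-0.15,0.03,0,0.7,0,-0.15,0.03,0,0.7,0,-0.15,0.02,0,0.7,0,-0.15,0,0,0.7,0,-0.15,0,0,0.7,0,-0.15,0,0,0.7,0,-0.15,0,0,0.7,0,0,0,0]'

```text
t: 12.5
position: [0.4659, -0.009, 0.0198]
orientation: [-180.0, 0.0, 174.7]
ft_force: [-0.6, -0.1, 0.0]
opening: 0.0731
grasp_force: 0.0
```

```bash
python3 - <<'E'
from h import *
s=readout.state();print(s["t"],s["position"],s["ft_force"],s["opening"])
I=capture("wrist");cv2.imwrite("pics/w7.png",I)
c=cam("wrist")
for q in nets.trace("wrist","sep")[:1]: print(q["p"],rect(c,q["region"],.013))
E
```

```text
12.5 [ 0.46591157 -0.00897161  0.01984319] [-0.59624352 -0.05551093  0.01204291] 0.07305375515209578
0.94 (array([463.4,  -9.4]), 106.9, 60.7, -5.4)
```

View pics/w7.png

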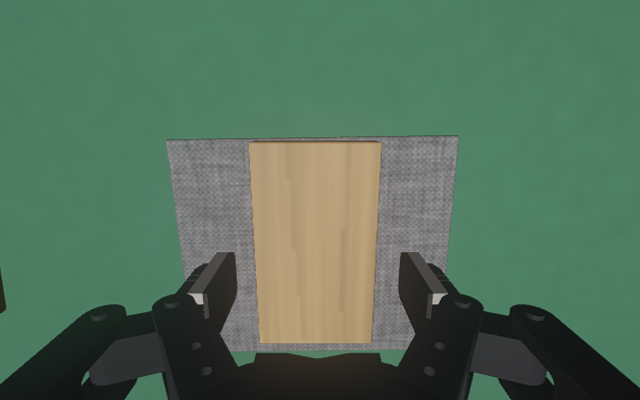

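The board lies flat and near the pad's middle (columns 250-380, rows 141-344). It measures 107x61 mm, which matches. Now I'll find the fingertip height by lowering in small steps.

send_rows --moves '[0.7,0.05,0,0.3,0,0.7,0,0,0.3,0,0.7,0,0,0.1,0,0.7,0,0,0,0]'

```text
t: 13.0
position: [0.4636, -0.008, -0.0023]
orientation: [180.0, -0.1, 174.7]
ft_force: [0.6, -0.2, 0.4]
opening: 0.0724
grasp_force: 0.0
```

send_rows --moves '[0.7,0,0,0.07,0,0.7,0,0,0.07,0,0.7,0,0,0,0]'

```text
t: 13.3
position: [0.4645, -0.0084, -0.0054]
orientation: [-180.0, 0.0, 174.7]
ft_force: [-0.4, -0.6, -0.0]
opening: 0.0729
grasp_force: 0.0
```

send_rows --moves '[0.7,0,0,0.04,0,0.7,0,0,0.04,0,0.7,0,0,0,0]'

```text
t: 13.6
position: [0.4647, -0.0084, -0.0056]
orientation: [-180.0, 0.0, 174.7]
ft_force: [-11.0, 3.1, 25.9]
opening: 0.0724
grasp_force: 12.9
```

Contact on the felt came at TCP z = -5.6 mm, so the tips sit 8.6 mm back at this opening. At 60 mm they should sit about 5 mm back. I'll raise and grip.

send_rows --moves '[0.7,0,0,-0.26,0,0.7,0,0,0,0,-1,0,0,0,0,-1,0,0,0,0,-1,0,0,0,0,-1,0,0,0,0]' --grip_force 40

```text
t: 14.2
position: [0.4646, -0.0084, 0.0002]
orientation: [-180.0, 0.0, 174.7]
ft_force: [-1.4, 0.4, 6.5]
opening: 0.059
grasp_force: 42.8
```

send_rows --moves '[-1,0,0,-0.1,0,-1,0,0,-0.5,0,-1,0,0,-1,0,-1,0,0,-1,0,-1,0,0,-1,0,-1,0,0,0,0]'

```text
t: 14.8
position: [0.4665, -0.0089, 0.1118]
orientation: [-179.9, 0.3, 174.7]
ft_force: [0.2, -1.0, -0.3]
opening: 0.0586
grasp_force: 43.4
```

```bash
python3 - <<'E'
from h import *
s=readout.state();p=s["position"];print(s["t"],p,s["orientation"],s["ft_force"],s["opening"])
I=capture("wrist");cv2.imwrite("pics/w8.png",I)
c=cam("wrist")
for q in nets.trace("wrist","sep")[:1]: print(q["p"],rect(c,q["region"],p[2]+.013))
for q in nets.trace("wrist","lower")[:1]: print(q["p"],rect(c,q["region"],.03))
plan([.4393,-.2333,.10],81.3,0,op=-1)
E
```

```text
14.8 [ 0.46649135 -0.00893273  0.11182162] [-179.92940611    0.31982041  174.7294718 ] [ 0.23686018 -1.00039379 -0.33154296] 0.05863024012794882
0.64 (array([ 441.3, -204.5]), 58.6, 54.8, 81.3)
[-1,0.01,-0.36,0.01,0.97,-1,-0.02,-0.36,0.01,0.97,-1,-0.05,-0.36,0.01,0.97,-1,-0.08,-0.35,0.01,0.97,-1,-0.1,-0.34,0.01,0.97,-1,-0.13,-0.34,0.01,0.97,-1,-0.16,-0.32,0.01,0.97,-1,-0.18,-0.31,0.01,0.97,-1,-0.2,-0.3,0.01,0.97,-1,-0.23,-0.28,0.01,0.97,-1,-0.25,-0.26,0.01,0.97,-1,-0.27,-0.24,0.01,0.97]
[-1,-0.28,-0.22,0.01,0.97,-1,-0.3,-0.2,0.01,0.97,-1,-0.32,-0.17,0.01,0.97,-1,-0.33,-0.15,0.01,0.97,-1,-0.34,-0.12,0.01,0.97,-1,-0.35,-0.1,0.01,0.97,-1,-0.35,-0.07,0.01,0.97,-1,-0.36,-0.04,0.01,0.97,-1,-0.36,-0.01,0.01,0.97]
```

View pics/w8.png

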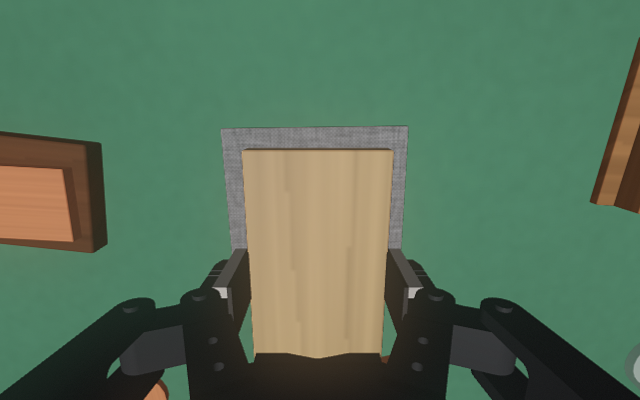

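The board is held level, with its near edge at row 151 and columns 243-392, between both fingers. I'll use that edge to get its offset in the hand.

```bash
python3 - <<'E'
from h import *
k=calibration("wrist");T=np.array(k["tool_from_camera"])
I=cv2.imread("pics/w8.png").astype(int);print(I[144:156,317].tolist())
def tool(px,zt):
  d=T[:3,:3]@np.array([(px[0]-k["cx"])/k["fx"],(px[1]-k["cy"])/k["fy"],1]);o=T[:3,3];return (o+d*(zt-o[2])/d[2])*1000
for px in [(243,151),(317,151),(392,150),(254,340),(384,340)]: print(px,tool(px,-.013))
# same check at release-from-pad picture w7 (TCP z .0198, board top .013)
I=cv2.imread("pics/w7.png").astype(int);print(I[136:147,317].sum(1).tolist());print(tool((250,142),.0068),tool((259,344),.0068),tool((371,344),.0068),tool((380,142),.0068))
E
```

```text
[[137, 137, 139], [130, 130, 132], [129, 129, 131], [113, 116, 122], [65, 82, 95], [54, 72, 85], [94, 130, 158], [111, 150, 177], [127, 164, 188], [127, 164, 188], [127, 164, 188], [127, 163, 188]]
(243, 151) [ 52.78124166 -28.97675022 -13.        ]
(317, 151) [ 52.76406633  -0.07881788 -13.        ]
(392, 150) [ 53.1343276   29.19465251 -13.        ]
(254, 340) [-33.72671451 -29.17577724 -13.        ]
(384, 340) [-33.78781173  30.7428608  -13.        ]
[327, 248, 289, 366, 323, 224, 349, 429, 469, 469, 467]
[ 54.56610537 -30.01378996   6.8       ] [-51.61584098 -31.07801815   6.8       ] [-51.67736623  28.63592095   6.8       ] [54.53257129 28.07342766  6.8       ]
```

send_rows --moves '[-1,0,-0.36,0.01,0.97,-1,-0.02,-0.36,0.01,0.97,-1,-0.05,-0.36,0.01,0.97,-1,-0.08,-0.35,0.01,0.97,-1,-0.1,-0.34,0.01,0.97,-1,-0.13,-0.34,0.01,0.97,-1,-0.16,-0.32,0.01,0.97,-1,-0.18,-0.31,0.01,0.97,-1,-0.2,-0.3,0.01,0.97,-1,-0.23,-0.28,0.01,0.97,-1,-0.25,-0.26,0.01,0.97,-1,-0.27,-0.24,0.01,0.97]'

```text
t: 16.15
position: [0.4495, -0.137, 0.1025]
orientation: [-179.9, -0.1, 121.2]
ft_force: [-0.4, -0.7, -0.4]
opening: 0.0588
grasp_force: 43.3
```

send_rows --moves '[-1,-0.28,-0.22,0.01,0.97,-1,-0.3,-0.2,0.01,0.97,-1,-0.32,-0.17,0.01,0.97,-1,-0.33,-0.15,0.01,0.97,-1,-0.34,-0.12,0.01,0.97,-1,-0.35,-0.1,0.01,0.97,-1,-0.35,-0.07,0.01,0.97,-1,-0.36,-0.04,0.01,0.97,-1,-0.36,0,0.01,0.97,-1,0,0,0,0,-1,0,0,0,0]'

```text
t: 17.25
position: [0.4396, -0.2333, 0.1004]
orientation: [-179.9, -0.1, 81.5]
ft_force: [0.6, -0.1, -0.7]
opening: 0.0587
grasp_force: 43.3
```

send_rows --moves '[-1,0,0,0.6,0,-1,0,0,0.7,0,-1,0,0,0.5,0,-1,0,0,0.3,0,-1,0,0,0.15,0,-1,0,0,0,0]'

```text
t: 17.85
position: [0.4401, -0.2337, 0.0339]
orientation: [-180.0, -0.0, 81.4]
ft_force: [1.0, 0.5, -0.1]
opening: 0.0588
grasp_force: 43.3
```

send_rows --moves '[-1,0,0,0.03,0,-1,0,0,0.03,0,-1,0,0,0,0]'

```text
t: 18.15
position: [0.4404, -0.2343, 0.0329]
orientation: [180.0, 0.0, 81.4]
ft_force: [-0.6, -0.2, -0.6]
opening: 0.0585
grasp_force: 43.3
```

send_rows --moves '[-1,0,0,0.03,0,-1,0,0,0.03,0,-1,0,0,0.03,0,-1,0,0,0,0]'

```text
t: 18.55
position: [0.4401, -0.234, 0.0295]
orientation: [-180.0, -0.0, 81.4]
ft_force: [-0.2, -0.4, -0.6]
opening: 0.0587
grasp_force: 43.3
```

send_rows --moves '[-1,0,0,0.03,0,-1,0,0,0.02,0,-1,0,0,0,0]'

```text
t: 18.85
position: [0.4401, -0.234, 0.0281]
orientation: [-180.0, 0.0, 81.4]
ft_force: [0.4, 0.4, -0.1]
opening: 0.0589
grasp_force: 43.3
```

send_rows --moves '[-1,0,0,0.02,0,-1,0,0,0.02,0,-1,0,0,0,0]'

```text
t: 19.15
position: [0.4402, -0.2341, 0.0272]
orientation: [180.0, 0.0, 81.4]
ft_force: [-0.9, 0.4, 2.7]
opening: 0.0587
grasp_force: 43.6
```

send_rows --moves '[0.3,0,0,0,0,0.7,0,0,0,0,0.7,0,0,0,0,0.7,0,0,-0.3,0,0.7,0,0,-1,0,0.7,0,0,-1,0,0.7,0,0,-1,0,0.7,0,0,-1,0,0.7,0,0,-1,0,0.7,0,0,-1,0,0.7,0,0,0,0]'

```text
t: 20.25
position: [0.4416, -0.2353, 0.2211]
orientation: [179.7, 0.2, 81.4]
ft_force: [0.6, -0.9, -0.0]
opening: 0.0727
grasp_force: 0.0
```

```bash
python3 - <<'E'
from h import *
s=readout.state();p=s["position"];print(s["t"],p,s["orientation"],s["ft_force"],s["opening"])
I=capture("wrist");cv2.imwrite("pics/w9.png",I)
c=cam("wrist")
for k,z in dict(sep=.04,plinth=.02,lower=.03).items():
  for q in nets.trace("wrist",k)[:1]: print(k,q["p"],rect(c,q["region"],z))
for k,b in dict(lower=[.4394,-.2333,.03,81.3,.05,.027]).items(): pass
plan([.6505,.004,.17],98,0,op=0.7)
E
```

```text
20.25 [ 0.44157707 -0.2352888   0.22108335] [179.67303424   0.22842345  81.36146721] [ 0.63936811 -0.91671574 -0.01087382] 0.0726671884594371
sep 0.76 (array([ 440.3, -231.6]), 106.6, 60.4, 81.0)
plinth 0.58 (array([ 434.6, -234.8]), 123.0, 84.4, 77.7)
[0.7,0.74,0.48,0.13,-0.3,0.7,0.73,0.5,0.13,-0.3,0.7,0.72,0.51,0.13,-0.3,0.7,0.7,0.53,0.13,-0.3,0.7,0.69,0.55,0.13,-0.3,0.7,0.68,0.57,0.13,-0.3,0.7,0.66,0.58,0.13,-0.3,0.7,0.65,0.6,0.13,-0.3,0.7,0.63,0.61,0.13,-0.3,0.7,0.62,0.63,0.13,-0.3,0.7,0.6,0.64,0.13,-0.3,0.7,0.59,0.66,0.13,-0.3]
```

send_rows --moves '[0.7,0.74,0.48,0.13,-0.3,0.7,0.73,0.5,0.13,-0.3,0.7,0.72,0.51,0.13,-0.3,0.7,0.7,0.53,0.13,-0.3,0.7,0.69,0.55,0.13,-0.3,0.7,0.68,0.57,0.13,-0.3,0.7,0.66,0.58,0.13,-0.3,0.7,0.65,0.6,0.13,-0.3,0.7,0.63,0.61,0.13,-0.3,0.7,0.62,0.63,0.13,-0.3,0.7,0.6,0.64,0.13,-0.3,0.7,0.59,0.66,0.13,-0.3]'

```text
t: 21.65
position: [0.6511, 0.0043, 0.1675]
orientation: [-179.9, -0.0, 97.9]
ft_force: [0.2, -0.7, -1.0]
opening: 0.0726
grasp_force: 0.0
```

send_rows --moves '[0.7,0,0,0,0,0.7,0,0,0,0]'

```text
t: 21.85
position: [0.6505, 0.0036, 0.1677]
orientation: [-179.9, -0.0, 97.9]
ft_force: [0.8, 0.6, -0.8]
opening: 0.0724
grasp_force: 0.0
```

```bash
python3 - <<'E'
from h import *
s=readout.state();p=s["position"];print(s["t"],p,s["orientation"],s["opening"],s["joint_positions"])
c=cam("wrist");I=capture("wrist");cv2.imwrite("pics/w10.png",I)
for q in nets.trace("wrist","next")[:1]: print(q["p"],rect(c,q["region"],.01))
c=cam("top");capture("top")
for k,z in dict(sep=.04,plinth=.02,next=.01).items():
  for q in nets.trace("top",k)[:1]: print(k,q["p"],rect(c,q["region"],z))
E
```

```text
21.85 [0.65047229 0.00363007 0.16765261] [-1.79856773e+02 -3.21308054e-02  9.78987151e+01] 0.07237434394521615 [-1.11647753e+01  1.48435770e+01  8.82201833e+00  8.41243074e+01
 -1.64114364e-02  7.09364903e+01]
0.78 (array([652.4,   3.5]), 100.0, 55.4, -82.1)
sep 0.71 (array([ 439.8, -231.3]), 105.4, 61.7, 80.2)
plinth 0.88 (array([ 431.6, -235.1]), 128.1, 83.7, 80.7)
next 0.57 (array([654.6, -42.1]), 51.5, 16.0, -2.6)
```

send_rows --moves '[0.7,0,0.03,1,0,0.7,0,0,1,0,0.7,0,0,1,0,0.7,0,0,1,0,0.7,0,0,0.8,0,0.7,0,0,0.5,0,0.7,0,0,0.2,0,0.7,0,0,0,0,0.7,0,0,0,0]' --grip_force 80

```text
t: 23.05
position: [0.6531, 0.003, 0.0057]
orientation: [179.9, 0.0, 97.9]
ft_force: [0.8, 0.1, -0.1]
opening: 0.0723
grasp_force: 0.0
```

send_rows --moves '[0.7,0,0,0.12,0,0.7,0,0,0.1,0,0.7,0,0,0,0]'

```text
t: 23.35
position: [0.652, 0.0033, -0.0026]
orientation: [-180.0, 0.0, 97.9]
ft_force: [0.2, 0.7, 0.6]
opening: 0.0729
grasp_force: 0.0
```

send_rows --moves '[-1,0,0,0,0,-1,0,0,0,0,-1,0,0,0,0,-1,0,0,0,0,-1,0,0,0,0]'

```text
t: 23.85
position: [0.6524, 0.0033, -0.0017]
orientation: [180.0, 0.0, 97.9]
ft_force: [-0.1, -0.2, 5.0]
opening: 0.0512
grasp_force: 85.1
```

send_rows --moves '[-1,0,0,-0.1,0,-1,0,0,-0.5,0,-1,0,0,-1,0,-1,0,0,-1,0,-1,0,0,-1,0,-1,0,0,0,0,-1,0,0,0,0]'

```text
t: 24.55
position: [0.6524, 0.0033, 0.1058]
orientation: [180.0, 0.0, 97.9]
ft_force: [0.4, -1.0, -6.6]
opening: 0.0514
grasp_force: 85.1
```

```bash
python3 - <<'E'
from h import *
s=readout.state();p=s["position"];print(s["t"],p,s["orientation"],s["opening"],s["ft_force"])
k=calibration("wrist");T=np.array(k["tool_from_camera"]);I=capture("wrist");cv2.imwrite("pics/w11.png",I)
def tool(px,zt):
  d=T[:3,:3]@np.array([(px[0]-k["cx"])/k["fx"],(px[1]-k["cy"])/k["fy"],1]);o=T[:3,3];return (o+d*(zt-o[2])/d[2])*1000
for q in nets.trace("wrist","next")[:1]:
  m=q["region"];print(q["p"],m.sum());
  for col in (280,300,317,335,355):
    r=np.where(m[:,col])[0];print(col,r.min(),tool((col,r.min()),-.0117))
  for row in (170,200,230):
    r=np.where(m[row])[0];print(row,tool((r.min(),row),-.0117)[1],tool((r.max()+1,row),-.0117)[1])
plan([.4399,-.2328,.105],81.1,0,op=-1)
E
```

```text
24.55 [0.65236106 0.00327711 0.1058129 ] [1.79955421e+02 2.09506548e-02 9.78599840e+01] 0.05137458647192777 [ 0.40532614 -1.00538094 -6.56263771]
[-1,-0.62,-0.73,-0.0,0.33,-1,-0.64,-0.71,-0.0,0.33,-1,-0.66,-0.7,-0.0,0.33,-1,-0.68,-0.68,-0.0,0.33,-1,-0.7,-0.66,-0.0,0.33,-1,-0.71,-0.64,-0.0,0.33,-1,-0.73,-0.62,-0.0,0.33,-1,-0.75,-0.6,-0.0,0.33,-1,-0.76,-0.58,-0.0,0.33,-1,-0.78,-0.56,-0.0,0.33,-1,-0.79,-0.54,-0.0,0.33]
```

View pics/w11.png

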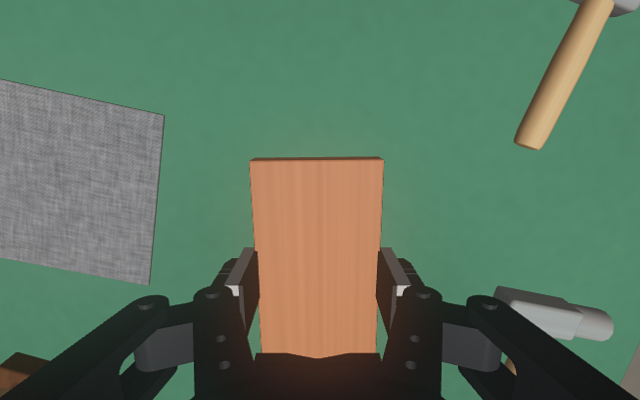

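The plate is held level, with its near edge at row 160, which is 50 mm from the TCP. So it is centred in the hand. Moving it over the stack.

send_rows --moves '[-1,-0.62,-0.73,0,0.33,-1,-0.64,-0.71,0,0.33,-1,-0.66,-0.7,0,0.33,-1,-0.68,-0.68,0,0.33,-1,-0.7,-0.66,0,0.33,-1,-0.71,-0.64,0,0.33,-1,-0.73,-0.62,0,0.33,-1,-0.75,-0.6,0,0.33,-1,-0.76,-0.58,0,0.33,-1,-0.78,-0.56,0,0.33,-1,-0.79,-0.54,0,0.33,-1,0,0,0,0]'

```text
t: 25.85
position: [0.4394, -0.2346, 0.1038]
orientation: [-179.8, -0.0, 81.0]
ft_force: [0.6, 0.9, -5.1]
opening: 0.0514
grasp_force: 85.6
```

send_rows --moves '[-1,0,0,0.4,0,-1,0,0,0.6,0,-1,0,0,0.5,0,-1,0,0,0.3,0,-1,0,0,0.1,0,-1,0,0,0,0,-1,0,0,0,0]'

```text
t: 26.55
position: [0.4424, -0.2334, 0.0492]
orientation: [180.0, 0.0, 81.2]
ft_force: [0.6, 0.6, -5.8]
opening: 0.0515
grasp_force: 85.6
```

send_rows --moves '[-1,0,-0.06,0.1,0,-1,0,0,0.1,0,-1,0,0,0,0,-1,0,0,0,0]'

```text
t: 26.95
position: [0.4402, -0.233, 0.0426]
orientation: [-180.0, 0.0, 81.2]
ft_force: [-0.7, 0.2, -4.5]
opening: 0.0515
grasp_force: 85.6
```

send_rows --moves '[-1,0,0,0.03,0,-1,0,0,0.03,0,-1,0,0,0.02,0,-1,0,0,0.02,0,-1,0,0,0,0]'

```text
t: 27.45
position: [0.4402, -0.2329, 0.0395]
orientation: [-180.0, -0.0, 81.2]
ft_force: [-0.4, 1.5, -5.0]
opening: 0.0516
grasp_force: 85.6
```

send_rows --moves '[-1,0,0,0.02,0,-1,0,0,0.02,0,-1,0,0,0,0]'

```text
t: 27.75
position: [0.4402, -0.2329, 0.0383]
orientation: [-180.0, 0.0, 81.2]
ft_force: [0.0, 0.7, -5.7]
opening: 0.0514
grasp_force: 85.7
```

send_rows --moves '[-1,0,0,0.02,0,-1,0,0,0,0]'

```text
t: 27.95
position: [0.4402, -0.233, 0.0382]
orientation: [180.0, 0.0, 81.2]
ft_force: [-3.3, 2.7, 1.9]
opening: 0.051
grasp_force: 86.3
```

Contact. I'll release the plate and retreat.

send_rows --moves '[0.3,0,0,0,0,0.5,0,0,0,0,0.7,0,0,0,0,0.7,0,0,-0.2,0,0.7,0,0,-0.8,0,0.7,0,0,-1,0,0.7,0,0,-1,0,0.7,0,0,-1,0,0.7,0,0,-1,0,0.7,0,0,-1,0,0.7,0,0,0,0,0.7,0,0,0,0]'

```text
t: 29.15
position: [0.4406, -0.2333, 0.2187]
orientation: [179.9, 0.1, 81.2]
ft_force: [-0.2, -0.1, -0.0]
opening: 0.0728
grasp_force: 0.0
```

```bash
python3 - <<'E'
from h import *
s=readout.state();p=s["position"];print(s["t"],p,s["orientation"])
c=cam("wrist");I=capture("wrist");cv2.imwrite("pics/w12.png",I)
for k,z in dict(next=.05,lower=.05,sep=.04,plinth=.02).items():
  for q in nets.trace("wrist",k)[:2]: print(k,q["p"],q["pixel"],rect(c,q["region"],z))
c=cam("scene");capture("scene")
for k,z in dict(next=.05,sep=.04,bench_plate=.052,strip=.042,disc=.007).items():
  for q in nets.trace("scene",k)[:1]: print(k,q["p"],q["pixel"],rect(c,q["region"],z))
E
```

```text
29.15 [ 0.44061468 -0.2332763   0.21868658] [1.79912240e+02 6.20631491e-02 8.12236802e+01]
next 0.6 [318.6, 181.2] (array([ 441.4, -232.8]), 100.2, 54.6, 81.2)
next 0.54 [282.1, 172.9] (array([ 436.9, -229.8]), 112.8, 76.1, 78.3)
sep 0.56 [318.6, 131.6] (array([ 448.2, -190.2]), 59.7, 21.7, -10.3)
plinth 0.83 [283.9, 174.3] (array([ 435.6, -235.6]), 124.6, 83.5, 78.3)
next 0.77 [243.1, 199.1] (array([ 441.5, -232.5]), 100.6, 67.8, 80.1)
sep 0.52 [252.2, 205.5] (array([ 469.3, -236.1]), 96.4, 9.9, 83.5)
bench_plate 0.69 [394.2, 144.6] (array([444.3, 284.8]), 98.3, 24.7, -9.3)
strip 0.54 [410.8, 147.2] (array([448.5, 336.4]), 107.4, 17.8, -8.7)
disc 0.53 [280.6, 252.6] (array([ 639.3, -190.4]), 49.7, 48.9, -63.1)
```

```bash
python3 -c "
from workcell import job
print(job.sign_off())"
```

```text
the job is handed in; nothing more can be done
None
```

The job is handed in at about 30 s of the 64 s: the board was laid flat and released near the middle of the pad (it tipped down between the open fingers), re-gripped by its long edges and set on the lower plate with the second plate on top, and the camera checks put all three layers within about 2 mm and 0.5°.

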